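Fetch the wax from behind the thread cones

TASK

Move the two thread cones from the plywood stand over to the grey mat, take the beeswax disc from the back seat behind them and lay it in the middle of the cork coaster. While the cones are on the mat, put the rolled tape measure away flat in the middle of the back seat, where the wax was; then return each cone to exactly the seat it came from. Keep the cones upright throughout.

Things in the scene. Friction and masses are not known exactly. Their poses are not given: they have to be found in the camera images.
- stand: Fixed plywood stand, 150 mm (x) by 150 mm (y). Origin: underside centre, on the table. Board 8 mm thick; 8 mm wide rails rise to 28 mm above the table along the back (+x) edge and rear half of the sides; front (-x, to the robot) open. Grey felt seats flush in its top: two front seats (68 mm diameter, for the cones) at x = -37, y = +37 and -37 mm, and the back seat between and behind them.
- back_seat (a point): Centre of the stand's back seat (grey disc, 58 mm diameter) on the board's top surface, at x = +18, y = 0 mm in the stand's frame; the wax lies here at the start. Its axes are those of the stand.
- mat: Fixed grey fabric mat with a black rim, 95 mm (x) by 160 mm (y), 3 mm thick; room for both cones side by side, e.g. at y = +37 and -37 mm. Origin: centre of its underside, on the table. Left of it (world x 0.28 to 0.57, y -0.11 to 0.28 m), stands a sewing machine about 0.3 m tall, with a taller thread stand behind: swing past in front of it, high up.
- coaster: Fixed round cork coaster, 70 mm diameter, 4 mm thick. Origin: centre of its underside, on the table.
- big_cone: The larger thread cone (navy thread, green cap), upright: 65 mm diameter near the foot, tapering upward, 130 mm tall, 0.16 kg, loose; on one of the two front seats. Origin: centre of its underside; z up. Grip round the body about 85 mm above its foot, fingers in front and behind (along the stand's x), as the other cone is 74 mm to the side.
- small_cone: The smaller thread cone (tan thread, yellow cap), upright: 54 mm diameter near the foot, tapering upward, 110 mm tall, 0.16 kg. Loose; stands on the other front seat. Origin: centre of its underside; z up along its axis. Grip it about 75 mm above its foot.
- wax: Beeswax disc, plain flat-topped amber, 39 mm diameter, 13 mm thick, lying flat, 30 g, loose. Origin: centre of its underside; z up. It lies on the stand's back seat, too close behind the tall cones for a gripper until they are cleared.
- tape_measure: Rolled-up tape measure, a stiff yellow roll with a spiral on top, 49 mm diameter, 20 mm thick, lying flat on the table, loose. Origin: centre of its underside; z up.
There are look-alikes about, which are no part of the job. Of the things that look like the wax, the smallest one is meant.

How it is judged:
By the outcome, as a careful person would: the job done as asked, in the order asked, and still so for the second after the job is handed in, with the robot touching nothing.
It also fails if it takes over 128 s, if anything falls off the work surface, if the arm or the gripper's body presses on something with over 40 N, if the wrist force passes 120 N, or if a joint passes its speed limit or range.

ROBOT

A 6-joint arm with a two-finger parallel gripper is mounted at the origin on a cart in front of the work surface, level with it; the furniture and walls round the work are solid. World frame = base frame: x ahead of the robot, y to its left, z up, the work surface at z = 0. Lengths are in mm, angles in degrees, forces in N, time in s.
With the tool pointing down it reaches from about 300 to 775 mm from the base axis. Payload 14.6 kg.
Tool frame: the origin (TCP) lies at the very end of the fingers, on their centre line; the grasp point (between the pads) lies 19 mm behind it; z points along the fingers, y is the line along which they close (so a half turn about z gives the same grasp; the last joint's range is limited). The gripper opens to 94 mm and grips with 3 to 60 N. Pads are 16 mm wide; open, the fingers measure 119 mm over their backs; the gripper's body (75 mm by 177 mm) begins 78 mm behind the grasp point.
Start: joints at [-70.852, 17.183, 87.147, -0, 75.671, -3.816], TCP at [214.578, -506.405, 205.446] pointing down, gripper open.
Joint ranges: [-173.82, 173.82], [-45.26, 126.66], [13.44, 144.39], [-59.66, 239.66], [0, 175.72], [-146.38, 146.38]. Speed limits (degrees/s): [127.2, 127.2, 147.25, 180, 180, 180].

INTERFACE

Orientations are given as a 3x3 rotation matrix whose columns are the frame's x, y, z axes.
In Python, from rig import * gives the robot as it stands.
- The arm moves only by the tool play_rows, never from a script. Its argument "targets" is a list of rows, each a list of 4 numbers: the shift along the tool's x, y, z in mm, then the turn about the tool's z in rad. In form: [[tx, ty, tz, twist], ...]. A call has 1 to 5 rows; each row shifts and turns the commanded pose from where the row before left it, along the tool's axes as they then stand; what a row does not reach is not made up. A row lasts 1/12 s, in which the tool goes at most 41.7 mm and 7.16 degrees, less where a joint would pass 70% of its speed; a pose out of reach is approached as far as the arm can. A call is refused whole if a number of a shift passes 41.7 or a number of a turn 0.125, either way. A call with a gripper value outside its range is refused whole. "jaw" is the opening, from 0 (shut) to 1 (fully open), set as the call begins (left out, the last holds). The fingers move at their own pace and stop on an object; "newtons" is the grip in N (left out, the last holds). Time passes only in rows, so rows that do not move let the fingers close. It gives the time, the measured TCP pose, the force, the opening and the grip force at its end, in the units of the state.
- state(): the state, without advancing time (a new reading comes with each control period).
- capture(name): name is "scene" or "top" or "wrist"; returns a dict with "pixels" (400x640x3 uint8, red, green, blue), "camera_matrix" (3x3 intrinsics, pixels), "extrinsics" (4x4, takes a point from world to camera coordinates); the wrist camera has in their place "T_tool_cam" (4x4, takes a point from camera to tool coordinates, whose origin is the TCP and whose axes are the flange's). Camera axes: x right, y down, z forward; pixel columns grow to the right and rows downward; lengths in mm; the calibration is good to about 2 mm. A picture is of the moment at which its call begins: read the wrist's pose just before it. There is no depth.
- finish_job(): hands the job in; it is judged then, once.
Trained networks look in a picture, given as the dict that the camera call returned (one of the last four; its "shot" number tells which), for a name from the list of things; names that differ only in an ending like _2 or _b are one class to them, and where a whole thing is asked for, a point or a joint stands for the part that bears it (a point fixed in the world has none). Each returns a list of dicts, best first, with "score" (0 to 1); they miss things now and then, are a little off and sometimes report something else, mostly with a low value. They report only what shows in the picture. A call takes as long as a camera call. They do not tell look-alikes from the thing itself.
- look_for(label, picture): "box" ([centre column, centre row, width, height] as shares, 0 to 1, of the picture: columns of its width, rows of its height, round what is visible of it).
- cut_out(label, picture): "pixels" (400x640 bool, what is visible of it) and "box" ([centre column, centre row, width, height] as shares, 0 to 1, of the picture: columns of its width, rows of its height, round what is visible of it).
The state is a dict: "time": time; "joint_pos": joint angles; "qvel": joint speeds; "tau": joint torques, N m; "tcp_pos": TCP position; "eef_rot": TCP orientation; "contact_force": force on the tool from outside, world axes, zero at the start; "wrist_torque": the same for the moment, N m; "gripper_width": finger opening in mm; "grasp_force": force on a finger pad.
Only numpy, scipy, OpenCV 4.12 (cv2) and the standard library are available. Lean on these libraries where they do the work, as an engineer would, in place of code of your own. Each camera call takes 0.05 s, during which the arm holds its last target. There are 200 camera calls.

## Working session

There is one attempt and no reset: what is moved stays moved. The work goes in short steps, Python scripts to look and compute and a tool call to move; the robot and the scene stay as the last step left them, time stands still between calls to the robot, and variables do not carry over. Pictures are saved under pics/ and viewed, at most 17 in all, crops included, and the job is handed in when it is done.

Besides the shell and the picture viewer there is one more tool, called after "Call:" as name([rows], argument=value, ...), one row to a line, values as JSON. play_rows: Moves the arm, as the interface text tells. Its arguments: {"type":"object","properties":{"targets":{"type":"array"},"jaw":{"type":"number"},"newtons":{"type":"number"}},"required":["targets"]}

```bash
ls; mkdir -p pics; python3 - <<'E'
from rig import *
import cv2,numpy as np
s=state();print(s)
for n in("scene","top"):
    p=capture(n);cv2.imwrite(f"pics/{n}0.png",p["pixels"][:,:,::-1]);print(n,p["shot"],p["camera_matrix"].tolist(),np.round(p["extrinsics"],3).tolist())
    for l in("stand","mat","coaster","big_cone","small_cone","wax","tape_measure"):
        print(l,[(round(d["score"],2),[round(a*b) for a,b in zip(d["box"],(640,400,640,400))]) for d in look_for(l,p)])
E
```

```text
pics
{'time': 0.0, 'joint_pos': array([-7.08518263e+01,  1.72179770e+01,  8.71799397e+01,  7.99928553e-04,
        7.56694312e+01, -3.81516028e+00]), 'qvel': array([ 0.04645601, -0.04957623, -0.01887442, -0.04977737, -0.04763641,
       -0.0005862 ]), 'tau': array([ 6.69835972e-04, -5.31808412e+01, -3.52730656e+01,  7.08561670e-02,
        2.44786829e-02, -1.12387474e-04]), 'tcp_pos': array([ 214.50092537, -506.16905662,  204.86650582]), 'eef_rot': array([[ 9.20756079e-01,  3.90138571e-01, -3.72780845e-04],
       [ 3.90138738e-01, -9.20755408e-01,  1.11484583e-03],
       [ 9.17043812e-05, -1.17193733e-03, -9.99999309e-01]]), 'contact_force': array([-0.32191875, -0.46742153, -0.03828939]), 'wrist_torque': array([-0.03551111, -0.00197938, -0.01697218]), 'grasp_force': 0.0, 'gripper_width': 94.00796633065329}
scene 1 [[408.60752780565696, 0.0, 318.33788636992995], [0.0, 408.60752780565696, 202.3190822193363], [0.0, 0.0, 1.0]] [[-0.677, 0.736, -0.009, 608.421], [0.511, 0.462, -0.725, -89.585], [-0.529, -0.496, -0.689, 1067.895], [0.0, 0.0, 0.0, 1.0]]
stand [(0.93, [322, 250, 101, 67]),
[... 219 characters left out ...]
[358, 153, 16, 12])]
tape_measure [(0.77, [287, 207, 19, 16]), (0.45, [320, 250, 92, 68])]
top 2 [[491.62959898611086, 0.0, 315.84850296166707], [0.0, 491.62959898611086, 200.8385024987648], [0.0, 0.0, 1.0]] [[0.011, -1.0, -0.027, -300.586], [-0.994, -0.008, -0.105, 553.93], [0.105, 0.028, -0.994, 1162.315], [0.0, 0.0, 0.0, 1.0]]
stand [(0.97, [306, 188, 65, 66])]
mat [(0.81, [307, 268, 68, 41]), (0.47, [291, 202, 19, 24])]
coaster [(0.57, [366, 255, 32, 31])]
big_cone [(0.83, [320, 202, 26, 27])]
small_cone [(0.82, [292, 201, 18, 23])]
wax [(0.73, [362, 309, 19, 24]), (0.67, [305, 183, 20, 15]), (0.67, [301, 100, 20, 22])]
tape_measure [(0.85, [362, 198, 19, 16]), (0.3, [292, 202, 18, 26])]
```

```bash
python3 - <<'E'
import cv2
a=cv2.imread("pics/scene0.png");b=cv2.imread("pics/top0.png")
cv2.imwrite("pics/scene0b.png",cv2.resize(a[110:340,190:440],None,fx=3,fy=2.6,interpolation=3)[:, :800])
cv2.imwrite("pics/top0b.png",cv2.resize(b[80:340,220:470],None,fx=2.3,fy=2.3,interpolation=3))
E
```

```text
(no output)
```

View pics/top0b.png

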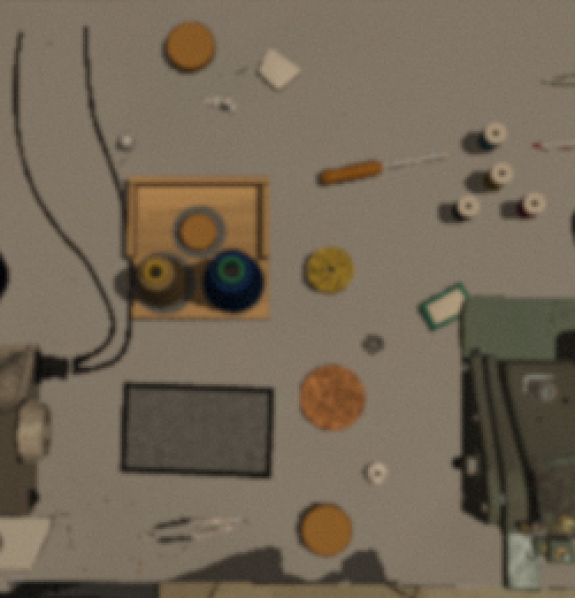

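View pics/scene0.png

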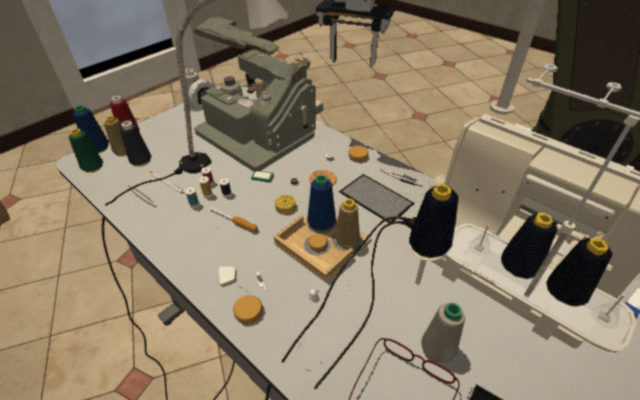

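View pics/top0.png

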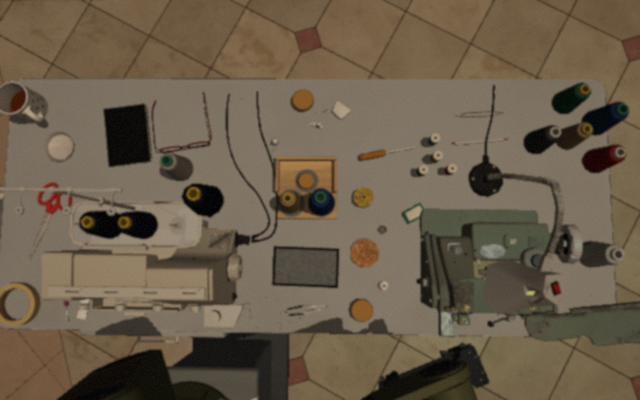

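The top view shows the stand at (306,188) with the tan cone at (289,202), the navy cone at (321,202) and an amber disc on the grey seat at (306,180). The tape is at (362,198), the coaster at (365,253) and the mat at (306,268).
Possible wax, by pixel: (306,180) on the seat, (302,100) and (361,310). The other two look larger, so I choose the one on the seat. I'll now measure all of these.

```bash
cat > h.py <<'E'
from rig import *
import cv2,numpy as np
def ray(p,T=None):
    K=p["camera_matrix"]
    if T is None: T=np.linalg.inv(p["extrinsics"])
    return K,T
def back(uv,z,p,T=None):
    "pixel(s) -> world on plane z"
    K,T=ray(p,T); uv=np.atleast_2d(np.asarray(uv,float))
    d=(np.linalg.inv(np.asarray(K))@np.c_[uv,np.ones(len(uv))].T).T@T[:3,:3].T
    o=T[:3,3]; return o+d*((z-o[2])/d[:,2])[:,None]
def wrist():
    s=state(); M=np.eye(4); M[:3,:3]=s["eef_rot"]; M[:3,3]=s["tcp_pos"]
    p=capture("wrist"); return p,M@p["T_tool_cam"]
def circ(m,z,p,T=None):
    "mask -> world circle centre & diameter on plane z"
    c=max(cv2.findContours(m.astype(np.uint8),0,1)[0],key=cv2.contourArea)[:,0]
    w=back(c,z,p,T)[:,:2].astype(np.float32)
    (x,y),(a,b),_=cv2.fitEllipse(w); return np.round([x,y,a,b],1)
def rect(m,z,p,T=None):
    c=max(cv2.findContours(m.astype(np.uint8),0,1)[0],key=cv2.contourArea)[:,0]
    return cv2.minAreaRect(back(c,z,p,T)[:,:2].astype(np.float32))
def go(x,y,z,a=None):
    "shift in tool axes and turn (deg) to reach world xyz, yaw a of tool x"
    s=state();R=s["eef_rot"];d=R.T@(np.array([x,y,z])-s["tcp_pos"])
    y0=np.degrees(np.arctan2(R[1,0],R[0,0]))
    print("t",round(s["time"],2),"tcp",s["tcp_pos"].round(1),"yaw",y0.round(2),"shift",d.round(1),"twist rad",None if a is None else round(np.radians(y0-a),4))
E
python3 - <<'E'
from h import *
p=capture("top")
Z=dict(mat=3,stand=28,coaster=4,wax=21,tape_measure=20,big_cone=138,small_cone=118)
for l,z in Z.items():
    for d in cut_out(l,p):
        if d["score"]<.4: continue
        zs=[z] if l!="wax" else [21,13]
        print(l,round(d["score"],2),[circ(d["pixels"],q,p) for q in zs], [np.round(v,1).tolist() for v in rect(d["pixels"],z,p)] if l in("mat","stand") else "")
print("serger edge",back([[421,210],[421,330],[238,255],[338,160]],0,p).round(0).tolist())
w,T=wrist(); cv2.imwrite("pics/w0.png",w["pixels"][:,:,::-1]); print(np.round(w["T_tool_cam"],2).tolist(),np.round(w["camera_matrix"],1).tolist())
for (x,y) in [(480,-300)]: go(x,y,330,90)
E
```

```text
mat 0.8 [array([ 400.1, -271. ,  108. ,  194.9])] [[400.6, -270.8], [161.4, 97.3], 88.4]
stand 0.93 [array([ 592. , -271.9,  170.7,  177.3])] [[591.5, -271.0], [153.5, 150.9], 0.5]
coaster 0.62 [array([ 434.4, -412.3,   68.1,   68.9])] 
wax 0.95 [array([ 808.9, -258.9,   50.3,   55.3]), array([ 811.4, -258.4,   50.7,   55.7])] 
wax 0.94 [array([ 301.1, -404.7,   51. ,   52.3]), array([ 300.2, -405.2,   51.3,   52.7])] 
wax 0.75 [array([ 607.5, -270.3,   38.4,   41.5]), array([ 608.7, -269.9,   38.7,   41.8])] 
big_cone 0.57 [array([ 543.1, -308.7,   57.8,   59.5])] 
small_cone 0.61 [array([ 544.4, -239.6,   42.1,   47.7])] 
serger edge [[539.0, -552.0, 0.0], [251.0, -549.0, 0.0], [424.0, -105.0, 0.0], [662.0, -349.0, 0.0]]
[[0.0, -0.97, -0.23, 66.12], [1.0, 0.0, 0.0, 0.13], [-0.0, -0.23, 0.97, -178.74], [0.0, 0.0, 0.0, 1.0]] [[360.5, 0.0, 317.9], [0.0, 360.5, 209.7], [0.0, 0.0, 1.0]]
t 1.25 tcp [ 214.6 -506.4  205.5] yaw 22.97 shift [ 324.9  -86.5 -124.5] twist rad -1.17
```

Call:
play_rows([
  [14.8,-35,-12,0],
  [14.8,-35,-12,0],
  [14.8,-35,-12,0],
  [14.8,-35,-12,0],
  [14.8,-35,-12,0],
])

```text
time: 1.67
tcp_pos: [214.1, -314.6, 265.7]
eef_rot: [[0.921, 0.39, 0.0], [0.39, -0.921, 0.0], [0.0, -0.0, -1.0]]
contact_force: [1.1, -0.1, 1.5]
gripper_width: 94.0
grasp_force: 0.0
```

Call:
play_rows([
  [0,0,-20,-0.117],
  [0,0,-20,-0.117],
  [0,0,-20,-0.117],
  [0,0,0,-0.117],
  [0,0,0,-0.117],
])

```text
time: 2.08
tcp_pos: [214.6, -316.6, 326.6]
eef_rot: [[0.547, 0.837, 0.001], [0.837, -0.547, -0.002], [-0.001, 0.002, -1.0]]
contact_force: [1.1, 0.2, -0.1]
gripper_width: 94.0
grasp_force: 0.0
```

Call:
play_rows([
  [0,0,0,-0.117],
  [0,0,0,-0.117],
  [0,0,0,-0.117],
  [0,0,0,-0.117],
  [0,0,0,-0.117],
])

```text
time: 2.5
tcp_pos: [214.4, -316.4, 325.6]
eef_rot: [[-0.006, 1.0, 0.0], [1.0, 0.006, -0.0], [-0.0, 0.0, -1.0]]
contact_force: [0.6, -0.1, 0.3]
gripper_width: 93.9
grasp_force: 0.0
```

Call:
play_rows([
  [0,40,0,0],
  [0,40,0,0],
  [0,40,0,0],
  [0,40,0,0],
  [0,40,0,0],
])

```text
time: 2.92
tcp_pos: [416.4, -315.9, 325.4]
eef_rot: [[-0.0, 1.0, 0.0], [1.0, 0.0, -0.0], [-0.0, 0.0, -1.0]]
contact_force: [-1.1, 0.2, -0.1]
gripper_width: 94.1
grasp_force: 0.0
```

Call:
play_rows([
  [0,40,0,0],
  [0,0,0,0],
])

```text
time: 3.08
tcp_pos: [459.0, -315.4, 322.8]
eef_rot: [[-0.003, 1.0, -0.002], [1.0, 0.003, 0.003], [0.003, -0.002, -1.0]]
contact_force: [-0.5, -0.1, -0.9]
gripper_width: 94.1
grasp_force: 0.0
```

```bash
python3 - <<'E'
from h import *
go(554,-308,250,90.5); print(state()["joint_pos"].round(1),state()["contact_force"].round(1))
p,T=wrist(); cv2.imwrite("pics/w1.png",p["pixels"][:,:,::-1])
Z=dict(mat=3,stand=28,coaster=4,wax=21,tape_measure=20,big_cone=138,small_cone=118)
for l,z in Z.items():
    for d in cut_out(l,p):
        if d["score"]<.4: continue
        print(l,round(d["score"],2),circ(d["pixels"],z,p,T),[round(a*b) for a,b in zip(d["box"],(640,400,640,400))], [np.round(v,1).tolist() for v in rect(d["pixels"],z,p,T)] if l in("mat","stand") else "")
E
```

```text
t 3.08 tcp [ 459.  -315.4  322.8] yaw 90.17 shift [ 6.9 95.2 72.5] twist rad -0.0057
[-38.3  14.9  74.7   0.   90.6 -38.5] [-0.5 -0.1 -0.9]
mat 0.89 [ 397.8 -271.1  106.7  193.7] [275, 140, 74, 117] [[397.6, -271.7], [159.5, 94.7], 88.4]
stand 0.92 [ 590.6 -269.6  169.   172.4] [419, 141, 123, 116] [[588.1, -271.2], [153.0, 147.4], 0.2]
coaster 0.87 [ 433.1 -413.8   68.4   69.5] [299, 244, 44, 50] 
wax 0.84 [ 802.1 -259.    52.3   59.4] [584, 133, 43, 36] 
wax 0.59 [ 297.7 -394.8   32.7   59.3] [205, 236, 36, 26] 
wax 0.56 [ 604.4 -270.5   38.2   40.2] [431, 144, 29, 28] 
tape_measure 0.75 [ 563.6 -407.5   45.2   54.6] [394, 244, 34, 41] 
big_cone 0.88 [ 537.1 -298.8   47.6   68. ] [396, 176, 60, 61] 
small_cone 0.62 [ 538.5 -236.7   40.6   53.9] [396, 115, 50, 43]
```

View pics/w1.png

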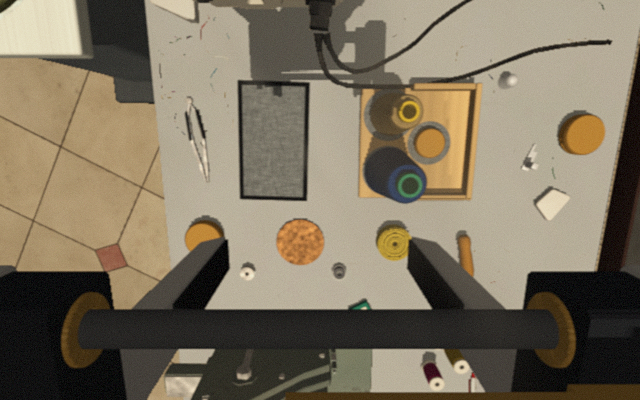

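The wrist view shows the cap rings at about (409,185) green and (408,111) yellow. The wax is on its ringed seat at (431,143). The tape spiral is at (394,243), the coaster at (300,241) and the mat at (274,140). The rivals at (582,134) and (205,235) are larger.

```bash
python3 - <<'E'
from h import *
p,T=wrist(); im=p["pixels"]
print("green",back([[409,185]],138,p,T).round(1),"yellow",back([[408,111]],118,p,T).round(1))
c=im[70:270,230:480]; cv2.imwrite("pics/w2.png",cv2.resize(c[:,:,::-1],None,fx=3,fy=3,interpolation=2))
# top camera too
q=capture("top");cv2.imwrite("pics/t2.png",cv2.resize(q["pixels"][150:320,260:400,::-1],None,fx=4,fy=3.5,interpolation=2))
E
```

```text
green [[ 548.  -311.2  138. ]] yellow [[ 547.7 -237.   118. ]]
```

View pics/w2.png

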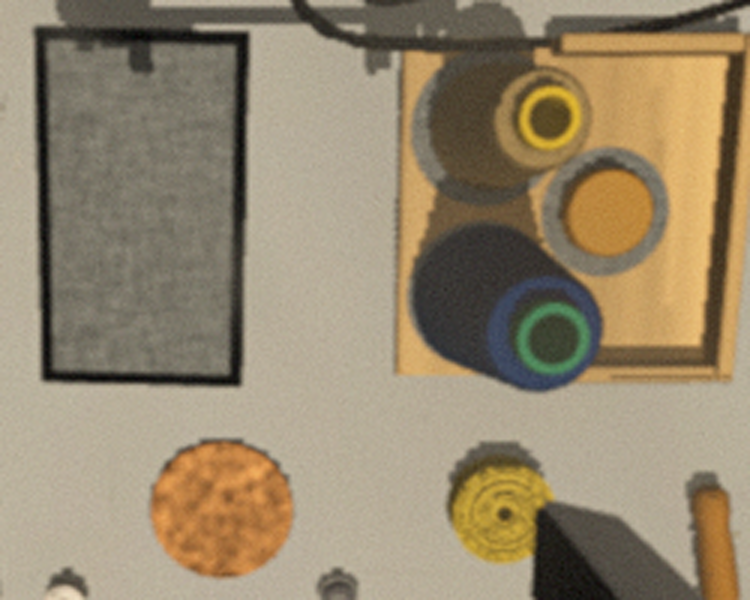

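The close crop confirms the amber disc on the ringed seat as the smallest of the three. The green cap centres at full-image (414.7,183.3), the yellow at (413,109.3), and the seat at (432,140.3).

```bash
python3 - <<'E'
from h import *
p,T=wrist(); f=lambda c,z:print(np.array(back(np.array(c)/3.+[230,70],z,p,T)).round(1)[:,:2].tolist())
for n,c,z in(("green",[[554,340]],138),("yellow",[[549,118]],118),("seat",[[606,211]],8),("wax",[[610,211]],21),("front",[[402,50],[397,376]],8),("backrail top outer?",[[750,33],[733,380]],28),("mat",[[38,30],[247,33],[240,383],[43,381]],3),("coaster",[[222,508]],4),("tape",[[505,513]],20)): print(n,end=" ");f(c,z)
go(554,-308,250,90.5)
E
```

```text
green [[553.9, -309.4]]
yellow [[552.9, -235.2]]
seat [[609.1, -271.3]]
wax [[606.8, -270.8]]
front [[515.0, -202.2], [516.8, -347.1]]
backrail top outer? [[657.8, -197.4], [665.3, -345.2]]
mat [[355.5, -193.3], [447.3, -194.6], [443.3, -351.4], [350.2, -350.4]]
coaster [[434.3, -413.0]]
tape [[567.9, -410.4]]
t 3.63 tcp [ 454.  -316.5  325.9] yaw 89.97 shift [ 8.6 99.9 75.9] twist rad -0.0093
```

Call:
play_rows([
  [2.5,33.3,0,0],
  [2.5,33.3,0,0],
  [2.5,33.3,0,0],
  [0,0,38,0],
  [0,0,38,0],
])

```text
time: 4.05
tcp_pos: [556.4, -309.1, 249.9]
eef_rot: [[-0.001, 1.0, 0.004], [1.0, 0.001, -0.003], [-0.003, 0.004, -1.0]]
contact_force: [1.2, 0.0, -1.2]
gripper_width: 94.2
grasp_force: 0.0
```

Call:
play_rows([
  [0,0,0,0],
  [0,0,0,0],
])

```text
time: 4.22
tcp_pos: [553.7, -308.7, 248.9]
eef_rot: [[0.0, 1.0, -0.003], [1.0, -0.0, 0.002], [0.002, -0.003, -1.0]]
contact_force: [-1.4, -0.5, 1.6]
gripper_width: 94.0
grasp_force: 0.0
```

```bash
python3 - <<'E'
from h import *
p,T=wrist(); cv2.imwrite("pics/w3.png",p["pixels"][:,:,::-1])
go(554,-309,74,90);print(state()["contact_force"])
E
```

```text
t 4.27 tcp [ 554.3 -309.2  251.4] yaw 89.98 shift [  0.3  -0.5 177.4] twist rad -0.0003
[0.88509686 0.29924279 0.896739  ]
```

View pics/w3.png

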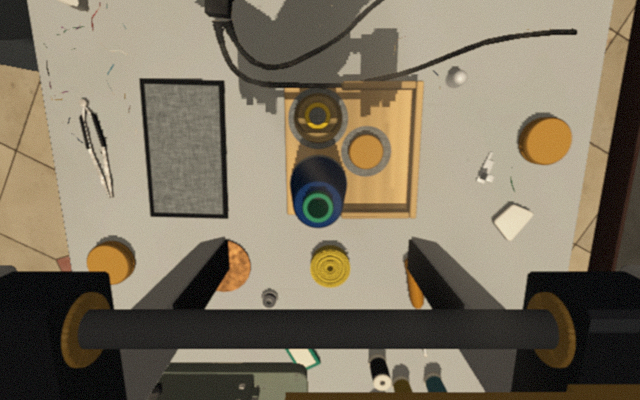

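The green cap is at (317,207) and the yellow at (317,116), both on the image's centre column, so the fingers straddle them in x. I'll descend now.

Call:
play_rows([
  [0,0,38,0],
  [0,0,38,0],
  [0,0,38,0],
  [0,0,38,0],
  [0,0,25,0],
])

```text
time: 4.68
tcp_pos: [554.5, -309.4, 72.3]
eef_rot: [[0.001, 1.0, 0.001], [1.0, -0.001, -0.001], [-0.001, 0.001, -1.0]]
contact_force: [-0.4, 0.2, 0.1]
gripper_width: 93.8
grasp_force: 0.0
```

Call:
play_rows([
  [0,0,0,0],
  [0,0,0,0],
  [0,0,0,0],
  [0,0,0,0],
  [0,0,0,0],
], jaw=0.2, newtons=20)

```text
time: 5.1
tcp_pos: [555.2, -309.5, 75.0]
eef_rot: [[0.0, 1.0, 0.003], [1.0, -0.0, -0.002], [-0.002, 0.003, -1.0]]
contact_force: [-0.2, -0.5, 0.5]
gripper_width: 63.6
grasp_force: 0.0
```

Call:
play_rows([
  [0,0,0,0],
  [0,0,0,0],
  [0,0,0,0],
  [0,0,0,0],
  [0,0,0,0],
])

```text
time: 5.52
tcp_pos: [554.5, -309.2, 73.5]
eef_rot: [[0.0, 1.0, 0.001], [1.0, -0.0, -0.001], [-0.001, 0.001, -1.0]]
contact_force: [-3.3, 0.7, 6.4]
gripper_width: 52.0
grasp_force: 20.2
```

Call:
play_rows([
  [0,0,-10,0],
  [0,0,-20,0],
  [0,0,-20,0],
  [0,-10,-10,0],
  [0,-20,0,0],
])

```text
time: 5.93
tcp_pos: [525.9, -309.2, 135.5]
eef_rot: [[-0.001, 1.0, 0.004], [1.0, 0.001, -0.002], [-0.002, 0.004, -1.0]]
contact_force: [-0.5, -0.6, -2.0]
gripper_width: 51.8
grasp_force: 19.8
```

Call:
play_rows([
  [0,-25,0,0],
  [0,-25,0,0],
  [0,-25,0,0],
  [0,-25,0,0],
  [0,-15,0,0],
])

```text
time: 6.35
tcp_pos: [407.4, -308.7, 132.9]
eef_rot: [[0.0, 1.0, -0.0], [1.0, -0.0, 0.0], [0.0, -0.0, -1.0]]
contact_force: [-0.2, -0.2, -2.2]
gripper_width: 51.9
grasp_force: 19.8
```

Call:
play_rows([
  [0,-10,0,0],
  [0,0,15,0],
  [0,0,20,0],
  [0,0,15,0],
  [0,0,0,0],
])

```text
time: 6.77
tcp_pos: [398.5, -308.0, 80.2]
eef_rot: [[-0.0, 1.0, -0.003], [1.0, 0.0, 0.003], [0.003, -0.003, -1.0]]
contact_force: [-0.5, 0.4, -2.8]
gripper_width: 52.1
grasp_force: 19.8
```

Call:
play_rows([
  [0,0,0,0],
])

```text
time: 6.85
tcp_pos: [399.4, -308.8, 82.6]
eef_rot: [[-0.0, 1.0, -0.001], [1.0, 0.0, 0.001], [0.001, -0.001, -1.0]]
contact_force: [-0.7, -0.4, -2.3]
gripper_width: 52.0
grasp_force: 19.8
```

```bash
python3 - <<'E'
from h import *
go(399.5,-309,69,90);s=state();print(s["contact_force"],s["gripper_width"])
p,T=wrist(); cv2.imwrite("pics/w4.png",p["pixels"][:,:,::-1])
E
```

```text
t 6.85 tcp [ 399.4 -308.8   82.6] yaw 90.01 shift [-0.2  0.1 13.6] twist rad 0.0002
[-0.69604747 -0.41070524 -2.29887145] 52.00420049816813
```

View pics/w4.png

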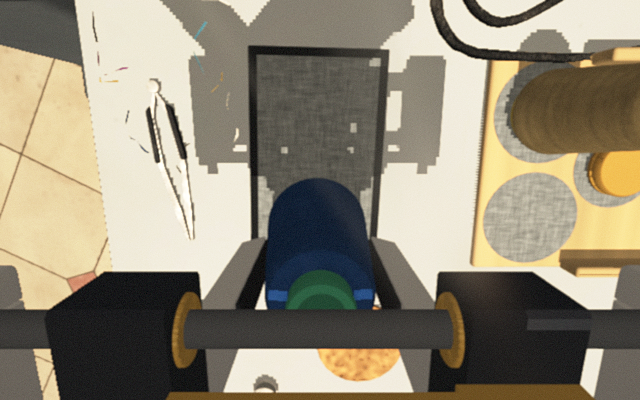

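The navy cone hangs upright over the mat, which has its top corners at (250,47) and (388,50). The seat it left is at (530,217). I'll lower and release, then go for the small cone.

```bash
python3 - <<'E'
from h import *
p,T=wrist();print("seat big",back([[530,217]],8,p,T).round(1),"mat+y corners",back([[250,47],[388,50]],3,p,T).round(1))
E
```

```text
seat big [[ 554.5 -308.5    8. ]] mat+y corners [[ 354.9 -192.7    3. ]
 [ 447.  -194.6    3. ]]
```

Call:
play_rows([
  [0,0,8,0],
  [0,0,4,0],
  [0,0,1.5,0],
  [0,0,0,0],
  [0,0,0,0],
])

```text
time: 7.37
tcp_pos: [399.4, -308.9, 69.0]
eef_rot: [[0.0, 1.0, 0.0], [1.0, -0.0, 0.0], [0.0, 0.0, -1.0]]
contact_force: [-0.5, 0.9, -1.6]
gripper_width: 52.0
grasp_force: 19.8
```

Call:
play_rows([
  [0,0,0,0],
  [0,0,0,0],
  [0,0,0,0],
  [0,0,0,0],
  [0,0,0,0],
], jaw=1.0)

```text
time: 7.78
tcp_pos: [399.4, -309.0, 69.1]
eef_rot: [[-0.0, 1.0, 0.0], [1.0, 0.0, -0.0], [-0.0, 0.0, -1.0]]
contact_force: [-0.9, -0.7, -0.5]
gripper_width: 82.0
grasp_force: 0.0
```

Call:
play_rows([
  [0,0,-20,0],
  [0,0,-35,0],
  [0,0,-40,0],
  [0,0,0,0],
])

```text
time: 8.12
tcp_pos: [401.3, -310.6, 170.9]
eef_rot: [[-0.0, 1.0, 0.007], [1.0, 0.0, -0.007], [-0.007, 0.007, -1.0]]
contact_force: [-0.1, 0.2, 1.4]
gripper_width: 94.0
grasp_force: 0.0
```

Call:
play_rows([
  [14.8,30.9,0,0],
  [14.8,30.9,0,0],
  [14.8,30.9,0,0],
  [14.8,30.9,0,0],
  [14.8,30.9,0,0],
])

```text
time: 8.53
tcp_pos: [555.3, -234.0, 163.9]
eef_rot: [[0.0, 1.0, 0.0], [1.0, -0.0, -0.0], [-0.0, 0.0, -1.0]]
contact_force: [0.5, -0.7, 0.8]
gripper_width: 94.1
grasp_force: 0.0
```

Call:
play_rows([
  [0,0,0,0],
  [0,0,0,0],
  [0,0,0,0],
])

```text
time: 8.78
tcp_pos: [553.3, -235.1, 163.6]
eef_rot: [[-0.0, 1.0, -0.001], [1.0, 0.0, 0.0], [0.0, -0.001, -1.0]]
contact_force: [0.0, 1.0, 0.4]
gripper_width: 93.5
grasp_force: 0.0
```

```bash
python3 - <<'E'
from h import *
go(553.7,-235,64,90)
p,T=wrist(); cv2.imwrite("pics/w5.png",p["pixels"][:,:,::-1])
for l in("big_cone","small_cone"):
    for d in cut_out(l,p)[:2]: print(l,d["score"],[round(a*b) for a,b in zip(d["box"],(640,400,640,400))])
im=p["pixels"].astype(int); 
m=(im[:,:,0]>130)&(im[:,:,1]>100)&(im[:,:,2]<60); n,_,st,c=cv2.connectedComponentsWithStats(m.astype(np.uint8)); print([(st[i].tolist(),c[i].round(1).tolist()) for i in range(1,n) if st[i][4]>60])
E
```

```text
t 8.78 tcp [ 553.3 -235.1  163.6] yaw 90.01 shift [ 0.   0.4 99.6] twist rad 0.0001
big_cone 0.97 [147, 275, 70, 68]
small_cone 0.68 [317, 210, 53, 76]
small_cone 0.42 [203, 368, 63, 41]
[([565, 200, 26, 50, 141], [573.9, 227.5]), ([300, 213, 34, 31, 450], [316.6, 227.1]), ([309, 349, 45, 37, 1177], [331.5, 366.6]), ([422, 357, 17, 35, 386], [429.8, 374.7])]
```

View pics/w5.png

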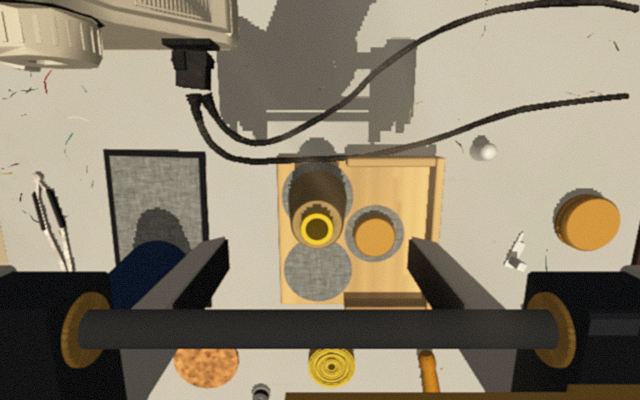

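The yellow cap is centred at (316.6,227) between the fingers. I'll descend and grip.

Call:
play_rows([
  [0,0,35,0],
  [0,0,35,0],
  [0,0,29.5,0],
  [0,0,0,0],
])

```text
time: 9.27
tcp_pos: [550.7, -234.3, 59.1]
eef_rot: [[0.001, 1.0, -0.008], [1.0, -0.001, 0.004], [0.004, -0.008, -1.0]]
contact_force: [-0.0, 0.2, -0.3]
gripper_width: 94.1
grasp_force: 0.0
```

Call:
play_rows([
  [0,0,0,0],
  [0,0,0,0],
  [0,0,0,0],
  [0,0,0,0],
  [0,0,0,0],
], jaw=0.1)

```text
time: 9.68
tcp_pos: [554.3, -235.2, 65.8]
eef_rot: [[0.0, 1.0, 0.002], [1.0, -0.0, -0.001], [-0.001, 0.002, -1.0]]
contact_force: [-0.5, -0.7, -0.0]
gripper_width: 64.1
grasp_force: 0.0
```

Call:
play_rows([
  [0,0,0,0],
  [0,0,0,0],
  [0,0,0,0],
  [0,0,0,0],
  [0,0,0,0],
])

```text
time: 10.1
tcp_pos: [553.8, -234.9, 64.6]
eef_rot: [[0.0, 1.0, -0.0], [1.0, -0.0, -0.0], [-0.0, -0.0, -1.0]]
contact_force: [-1.6, -0.3, 2.1]
gripper_width: 42.6
grasp_force: 20.0
```

Call:
play_rows([
  [0,0,0,0],
  [0,0,0,0],
  [0,0,0,0],
])

```text
time: 10.35
tcp_pos: [553.9, -234.9, 64.6]
eef_rot: [[-0.0, 1.0, 0.0], [1.0, 0.0, -0.0], [-0.0, 0.0, -1.0]]
contact_force: [-2.0, -1.0, 3.8]
gripper_width: 42.9
grasp_force: 20.1
```

Call:
play_rows([
  [0,0,-10,0],
  [0,0,-20,0],
  [0,0,-20,0],
  [0,-10,-10,0],
  [0,-20,0,0],
])

```text
time: 10.77
tcp_pos: [525.4, -235.2, 127.2]
eef_rot: [[-0.001, 1.0, 0.004], [1.0, 0.001, -0.002], [-0.002, 0.004, -1.0]]
contact_force: [-0.4, -0.3, -1.9]
gripper_width: 43.0
grasp_force: 19.8
```

Call:
play_rows([
  [0,-25,0,0],
  [0,-25,0,0],
  [0,-25,0,0],
  [0,-25,0,0],
  [0,-15,0,0],
])

```text
time: 11.18
tcp_pos: [406.9, -234.6, 124.7]
eef_rot: [[0.0, 1.0, -0.0], [1.0, -0.0, 0.0], [0.0, -0.0, -1.0]]
contact_force: [0.1, 0.2, -1.5]
gripper_width: 43.3
grasp_force: 19.8
```

Call:
play_rows([
  [0,-10,0,0],
  [0,0,15,0],
  [0,0,20,0],
  [0,0,15,0],
  [0,0,5,0],
])

```text
time: 11.6
tcp_pos: [398.4, -234.4, 67.9]
eef_rot: [[-0.0, 1.0, -0.002], [1.0, 0.0, 0.001], [0.001, -0.002, -1.0]]
contact_force: [-0.4, -0.0, -2.3]
gripper_width: 43.1
grasp_force: 19.8
```

Call:
play_rows([
  [0,0,0,0],
  [0,0,0,0],
  [0,0,6,0],
  [0,0,3.5,0],
  [0,0,0,0],
])

```text
time: 12.02
tcp_pos: [398.9, -234.9, 59.7]
eef_rot: [[-0.0, 1.0, 0.0], [1.0, 0.0, -0.0], [-0.0, 0.0, -1.0]]
contact_force: [-1.2, 0.2, -2.3]
gripper_width: 43.4
grasp_force: 19.8
```

Call:
play_rows([
  [0,0,0,0],
  [0,0,0,0],
  [0,0,0,0],
])

```text
time: 12.27
tcp_pos: [398.9, -234.9, 60.1]
eef_rot: [[0.0, 1.0, 0.0], [1.0, -0.0, -0.0], [-0.0, 0.0, -1.0]]
contact_force: [-0.3, 0.1, -1.6]
gripper_width: 43.0
grasp_force: 19.8
```

Call:
play_rows([
  [0,0,0.6,0],
  [0,0,0,0],
  [0,0,0,0],
  [0,0,0,0],
  [0,0,0,0],
], jaw=1.0)

```text
time: 12.68
tcp_pos: [398.9, -234.9, 59.4]
eef_rot: [[-0.0, 1.0, 0.0], [1.0, 0.0, -0.0], [-0.0, 0.0, -1.0]]
contact_force: [-0.5, -0.9, 0.1]
gripper_width: 73.1
grasp_force: 0.0
```

Call:
play_rows([
  [0,0,0,0],
  [0,0,0,0],
  [0,0,-20,0],
  [0,0,-35,0],
  [0,0,-40,0],
])

```text
time: 13.1
tcp_pos: [397.9, -234.3, 154.3]
eef_rot: [[0.0, 1.0, -0.003], [1.0, -0.0, 0.002], [0.002, -0.003, -1.0]]
contact_force: [-0.1, -0.5, -0.9]
gripper_width: 94.0
grasp_force: 0.0
```

Call:
play_rows([
  [-6,34.7,0,0],
  [-6,34.7,0,0],
  [-6,34.7,0,0],
  [-6,34.7,0,0],
  [-6,34.7,0,0],
], jaw=0.64)

```text
time: 13.52
tcp_pos: [573.9, -265.0, 154.2]
eef_rot: [[-0.0, 1.0, 0.0], [1.0, 0.0, -0.0], [-0.0, 0.0, -1.0]]
contact_force: [-0.9, 0.0, 0.3]
gripper_width: 64.2
grasp_force: 0.0
```

Call:
play_rows([
  [-6,34.7,0,0],
  [0,0,0,0],
  [0,0,0,0],
  [0,0,0,0],
])

```text
time: 13.85
tcp_pos: [606.4, -270.7, 153.9]
eef_rot: [[-0.0, 1.0, -0.001], [1.0, 0.0, 0.0], [0.0, -0.001, -1.0]]
contact_force: [0.4, -0.2, 0.4]
gripper_width: 60.3
grasp_force: 0.0
```

```bash
python3 - <<'E'
from h import *
go(607,-271,11,90)
p,T=wrist(); cv2.imwrite("pics/w6.png",p["pixels"][:,:,::-1])
for d in cut_out("wax",p)[:3]: print(d["score"],circ(d["pixels"],21,p,T),[round(a*b) for a,b in zip(d["box"],(640,400,640,400))])
E
```

```text
t 13.85 tcp [ 606.4 -270.7  153.9] yaw 90.0 shift [ -0.3   0.8 142.9] twist rad 0.0001
0.8 [ 803.1 -258.    50.8   58.1] [545, 184, 69, 57]
```

View pics/w6.png

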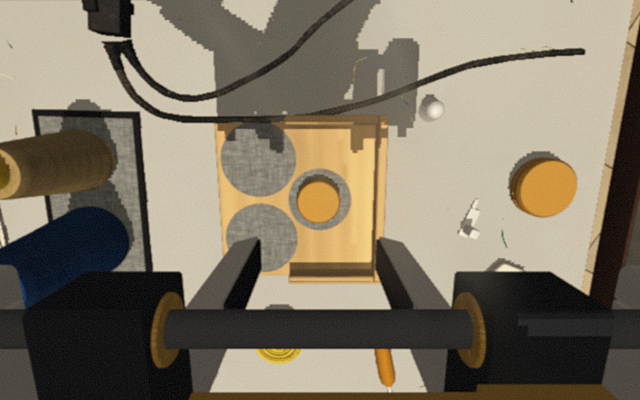

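Both cones stand upright on the mat, at the left edge of the view. The wax is at (318,201) within its seat ring at (320,198), and the side rail is clear.

```bash
python3 - <<'E'
from h import *
p,T=wrist()
h=cv2.cvtColor(p["pixels"],cv2.COLOR_RGB2HSV)
r=np.zeros((400,640),bool);r[168:232,285:352]=1
m=(h[:,:,1]>190)&r; print("wax",circ(m,21,p,T)); 
g=(h[:,:,1]<70)&r; mm=cv2.morphologyEx((g|m).astype(np.uint8),cv2.MORPH_OPEN,np.ones((3,3)));print("seat",circ(mm,8,p,T))
print(back([[259,158],[262,237],[320,198]],8,p,T).round(1))
for z in (13,21): print(back([[318.5,201.5]],z,p,T).round(1))
E
```

```text
Traceback (most recent call last):
  File "h.py", line 19, in circ
    (x,y),(a,b),_=cv2.fitEllipse(w); return np.round([x,y,a,b],1)
                  ~~~~~~~~~~~~~~^^^
cv2.error: OpenCV(4.12.0) /io/opencv/modules/imgproc/src/shapedescr.cpp:361: error: (-201:Incorrect size of input array) There should be at least 5 points to fit the ellipse in function 'fitEllipseNoDirect'
```

```bash
python3 - <<'E'
from h import *
p,T=wrist()
h=cv2.cvtColor(p["pixels"],cv2.COLOR_RGB2HSV)
print("wax,wood,seat",h[201,318],h[200,362],h[180,320])
r=np.zeros((400,640),bool);r[165:235,282:355]=1
g=(h[:,:,1]<90)&r; print("seat",circ(g,8,p,T))
s=((int(h[201,318,1])+int(h[200,362,1]))/2); yy,xx=np.mgrid[:400,:640]; inn=np.hypot(xx-319,yy-201)<26
m=(h[:,:,1]>110)&inn; print("wax",circ(m,21,p,T))
print(back([[259,158],[262,237],[320,198]],8,p,T).round(1))
E
```

```text
wax,wood,seat [ 17 171 215] [ 20 121 237] [ 17 169 115]
seat [ 608.  -271.5   56.5   56.6]
wax [ 606.8 -269.9   37.5   39.2]
[[ 553.9 -234.1    8. ]
 [ 553.9 -308.3    8. ]
 [ 608.7 -270.7    8. ]]
```

Call:
play_rows([
  [0,0.4,34,0],
  [0,0,34,0],
  [0,0,34,0],
  [0,0,20,0],
  [0,0,12,0],
])

```text
time: 14.47
tcp_pos: [606.0, -270.5, 18.0]
eef_rot: [[0.0, 1.0, -0.003], [1.0, -0.0, 0.001], [0.001, -0.003, -1.0]]
contact_force: [0.1, 0.6, -0.7]
gripper_width: 60.4
grasp_force: 0.0
```

Call:
play_rows([
  [0,0,5,0],
  [0,0,4.5,0],
  [0,0,0,0],
  [0,0,0,0],
])

```text
time: 14.8
tcp_pos: [608.0, -271.2, 12.3]
eef_rot: [[0.0, 1.0, 0.002], [1.0, -0.0, -0.001], [-0.001, 0.002, -1.0]]
contact_force: [-0.2, 0.6, -0.8]
gripper_width: 60.1
grasp_force: 0.0
```

Call:
play_rows([
  [0,0,0,0],
  [0,0,0,0],
  [0,0,0,0],
  [0,0,0,0],
  [0,0,0,0],
], jaw=0.2, newtons=15)

```text
time: 15.22
tcp_pos: [607.6, -271.0, 11.3]
eef_rot: [[0.0, 1.0, 0.001], [1.0, -0.0, -0.0], [-0.0, 0.001, -1.0]]
contact_force: [-1.1, 0.6, 3.7]
gripper_width: 38.4
grasp_force: 15.0
```

Call:
play_rows([
  [0,0,0,0],
  [0,0,0,0],
  [0,0,0,0],
])

```text
time: 15.47
tcp_pos: [607.6, -271.0, 11.3]
eef_rot: [[-0.0, 1.0, 0.001], [1.0, 0.0, -0.0], [-0.0, 0.001, -1.0]]
contact_force: [-0.8, 0.7, 5.5]
gripper_width: 38.7
grasp_force: 15.0
```

Call:
play_rows([
  [0,0,-15,0],
  [0,0,-25,0],
  [0,0,-30,0],
  [-20.3,-24.8,0,0],
  [-20.3,-24.8,0,0],
])

```text
time: 15.88
tcp_pos: [558.6, -311.5, 83.5]
eef_rot: [[-0.002, 1.0, 0.003], [1.0, 0.002, -0.002], [-0.002, 0.003, -1.0]]
contact_force: [-0.3, -1.4, -0.8]
gripper_width: 38.3
grasp_force: 15.0
```

Call:
play_rows([
  [-20.3,-24.8,0,0],
  [-20.3,-24.8,0,0],
  [-20.3,-24.8,0,0],
  [-20.3,-24.8,0,0],
  [-20.2,-24.5,0,0],
])

```text
time: 16.3
tcp_pos: [432.9, -413.7, 81.8]
eef_rot: [[-0.0, 1.0, 0.0], [1.0, 0.0, -0.0], [-0.0, 0.0, -1.0]]
contact_force: [1.5, -0.7, -1.2]
gripper_width: 38.6
grasp_force: 15.0
```

Call:
play_rows([
  [0,0,0,0],
  [0,0,0,0],
  [0,0,0,0],
])

```text
time: 16.55
tcp_pos: [434.6, -412.7, 81.4]
eef_rot: [[0.0, 1.0, 0.0], [1.0, -0.0, -0.0], [-0.0, 0.0, -1.0]]
contact_force: [-0.7, 0.2, 0.0]
gripper_width: 38.9
grasp_force: 15.0
```

```bash
python3 - <<'E'
from h import *
go(434.2,-413,7.5,90); print(state()["gripper_width"])
p=capture("top")
h=cv2.cvtColor(p["pixels"],cv2.COLOR_RGB2HSV)
p,T=wrist(); cv2.imwrite("pics/w7.png",p["pixels"][:,:,::-1])
for d in cut_out("coaster",p)[:3]: print(d["score"],circ(d["pixels"],4,p,T),[round(a*b) for a,b in zip(d["box"],(640,400,640,400))])
E
```

```text
t 16.55 tcp [ 434.6 -412.7   81.4] yaw 89.99 shift [-0.3 -0.4 73.9] twist rad -0.0001
38.944638710499255
0.71 [ 432.8 -405.7   52.2   70.3] [313, 208, 92, 71]
```

View pics/w7.png

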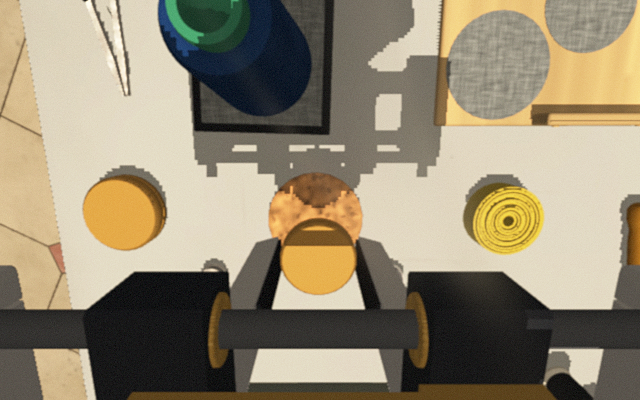

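The wax is held level at (318,257), above the coaster whose visible arc runs from column 268 to 363 with its top at row 172. The tape is at (505,219).

```bash
python3 - <<'E'
from h import *
p,T=wrist()
a=back([[315.5,172],[268,215],[363,215]],4,p,T).round(1);print(a[:,:2].tolist())
d=cut_out("coaster",p)[0]["pixels"]
c=max(cv2.findContours(d.astype(np.uint8),0,1)[0],key=cv2.contourArea)[:,0]; w=back(c,4,p,T)[:,:2]; w=w[(c[:,1]<212)]
A=np.c_[2*w,np.ones(len(w))]; s=np.linalg.lstsq(A,(w**2).sum(1),rcond=None)[0]; print("coaster",s[:2].round(1),np.sqrt(s[2]+s[0]**2+s[1]**2).round(1))
for d in cut_out("tape_measure",p)[:2]: print("tape",d["score"],circ(d["pixels"],20,p,T),circ(d["pixels"],10,p,T))
print(back([[508,218]],20,p,T))
E
```

```text
[[433.7, -378.9], [398.9, -410.5], [468.4, -410.4]]
coaster [ 432.8 -413.2] 33.7
tape 0.86 [ 562.7 -409.    48.7   58.2] [ 568.  -411.6   50.7   60.6]
tape 0.63 [ 573.  -310.2   83.7  155.5] [ 578.8 -308.7   87.2  161.9]
[[ 566.02259768 -408.30917012   20.        ]]
```

Call:
play_rows([
  [-0.7,-0.7,20,0],
  [0,0,25,0],
  [0,0,17,0],
  [0,0,7,0],
  [0,0,0,0],
])

```text
time: 17.27
tcp_pos: [433.1, -412.8, 10.3]
eef_rot: [[-0.0, 1.0, -0.002], [1.0, 0.0, 0.002], [0.002, -0.002, -1.0]]
contact_force: [0.1, -0.7, -0.5]
gripper_width: 38.4
grasp_force: 15.0
```

Call:
play_rows([
  [0,0,3,0],
  [0,0,2,0],
  [0,0,0,0],
  [0,0,0,0],
])

```text
time: 17.6
tcp_pos: [433.7, -413.8, 7.6]
eef_rot: [[-0.0, 1.0, 0.001], [1.0, 0.0, -0.001], [-0.001, 0.001, -1.0]]
contact_force: [-0.3, -0.3, 0.8]
gripper_width: 38.4
grasp_force: 15.0
```

Call:
play_rows([
  [0,0,0,0],
  [0,0,0,0],
  [0,0,0,0],
  [0,0,0,0],
  [0,0,0,0],
], jaw=0.68)

```text
time: 18.02
tcp_pos: [433.5, -413.6, 6.9]
eef_rot: [[0.0, 1.0, 0.0], [1.0, -0.0, -0.0], [-0.0, 0.0, -1.0]]
contact_force: [0.7, -0.6, 0.9]
gripper_width: 63.5
grasp_force: 0.0
```

Call:
play_rows([
  [0,0,-20,0],
  [0,0,-35,0],
  [0,0,-40,0],
  [0,0,-35,0],
])

```text
time: 18.35
tcp_pos: [433.3, -413.5, 139.0]
eef_rot: [[-0.0, 1.0, 0.0], [1.0, 0.0, -0.0], [-0.0, 0.0, -1.0]]
contact_force: [0.1, -0.4, 0.0]
gripper_width: 63.8
grasp_force: 0.0
```

Call:
play_rows([
  [0.7,33.4,0,0],
  [0.7,33.4,0,0],
  [0.7,33.4,0,0],
  [0.7,33.4,0,0],
  [0,0,0,0],
])

```text
time: 18.77
tcp_pos: [571.1, -409.2, 135.6]
eef_rot: [[-0.003, 1.0, 0.0], [1.0, 0.003, 0.001], [0.001, 0.0, -1.0]]
contact_force: [0.8, -0.1, -0.6]
gripper_width: 63.8
grasp_force: 0.0
```

Call:
play_rows([
  [0,0,0,0],
  [0,0,0,0],
])

```text
time: 18.93
tcp_pos: [566.5, -410.8, 136.5]
eef_rot: [[-0.0, 1.0, -0.001], [1.0, 0.0, 0.0], [0.0, -0.001, -1.0]]
contact_force: [-0.7, 0.4, -0.2]
gripper_width: 64.1
grasp_force: 0.0
```

```bash
python3 - <<'E'
from h import *
go(567,-410,8,90); print(state()["gripper_width"])
p,T=wrist(); cv2.imwrite("pics/w8.png",p["pixels"][:,:,::-1])
for d in cut_out("tape_measure",p)[:2]: print("tape",d["score"],circ(d["pixels"],20,p,T),[round(a*b) for a,b in zip(d["box"],(640,400,640,400))])
for d in cut_out("wax",p)[:3]: print("wax",d["score"],circ(d["pixels"],17,p,T))
for d in cut_out("coaster",p)[:1]: print("coaster",d["score"],circ(d["pixels"],4,p,T))
E
```

```text
t 18.93 tcp [ 566.5 -410.8  136.5] yaw 90.0 shift [  0.7   0.6 128.5] twist rad 0.0
64.06174012625154
tape 0.96 [ 567.2 -409.9   48.1   50.8] [320, 205, 58, 62]
wax 0.62 [ 436.4 -412.5   38.2   41.8]
wax 0.61 [ 313.6 -407.    38.1   58.1]
wax 0.61 [ 793.9 -270.    33.5   43.8]
coaster 0.84 [ 433.5 -413.9   68.1   69.2]
```

View pics/w8.png

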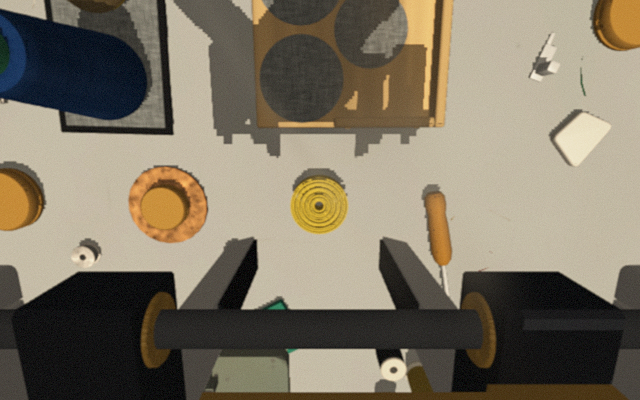

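The wax lies inside the cork ring at (165,203), with the ring centred at (168,203). The tape is centred between the fingers at (319,205), and the screwdriver handle at (440,230) is clear.

Call:
play_rows([
  [0.8,0.6,34,0],
  [0,0,34,0],
  [0,0,30,0],
  [0,0,18,0],
  [0,0,0,0],
])

```text
time: 19.55
tcp_pos: [565.4, -408.9, 16.5]
eef_rot: [[0.001, 1.0, -0.005], [1.0, -0.001, 0.004], [0.004, -0.005, -1.0]]
contact_force: [-0.5, -0.3, -0.3]
gripper_width: 63.9
grasp_force: 0.0
```

Call:
play_rows([
  [0,0,8,0],
  [0,0,6,0],
  [0,0,0,0],
  [0,0,0,0],
])

```text
time: 19.88
tcp_pos: [567.9, -410.3, 7.8]
eef_rot: [[0.0, 1.0, 0.001], [1.0, -0.0, -0.001], [-0.001, 0.001, -1.0]]
contact_force: [0.4, -0.4, -0.1]
gripper_width: 63.9
grasp_force: 0.0
```

Call:
play_rows([
  [0,0,0,0],
  [0,0,0,0],
  [0,0,0,0],
  [0,0,0,0],
  [0,0,0,0],
], jaw=0.3)

```text
time: 20.3
tcp_pos: [567.9, -410.2, 7.5]
eef_rot: [[-0.0, 1.0, 0.001], [1.0, 0.0, -0.001], [-0.001, 0.001, -1.0]]
contact_force: [-0.0, 0.2, 5.9]
gripper_width: 48.0
grasp_force: 15.0
```

Call:
play_rows([
  [0,0,0,0],
  [0,0,0,0],
])

```text
time: 20.47
tcp_pos: [567.9, -410.2, 7.5]
eef_rot: [[-0.0, 1.0, 0.001], [1.0, 0.0, -0.001], [-0.001, 0.001, -1.0]]
contact_force: [-1.9, 0.5, 6.1]
gripper_width: 48.4
grasp_force: 15.0
```

Call:
play_rows([
  [0,0,-15,0],
  [0,0,-25,0],
  [0,0,-30,0],
  [27.8,8.1,0,0],
  [27.8,8.1,0,0],
])

```text
time: 20.88
tcp_pos: [584.2, -355.3, 79.8]
eef_rot: [[0.002, 1.0, 0.003], [1.0, -0.002, -0.002], [-0.002, 0.003, -1.0]]
contact_force: [-0.1, 0.3, -1.2]
gripper_width: 48.3
grasp_force: 15.0
```

Call:
play_rows([
  [27.8,8.1,0,0],
  [27.8,8.1,0,0],
  [27.7,8.1,0,0],
  [0,0,0,0],
  [0,0,0,0],
])

```text
time: 21.3
tcp_pos: [608.6, -270.0, 77.7]
eef_rot: [[-0.002, 1.0, 0.0], [1.0, 0.002, -0.0], [-0.0, 0.0, -1.0]]
contact_force: [-0.5, 0.6, -0.4]
gripper_width: 48.6
grasp_force: 15.0
```

Call:
play_rows([
  [0,0,20,0],
  [0,0,20,0],
  [0,0,12,0],
  [0,0,0,0],
  [0,0,0,0],
])

```text
time: 21.72
tcp_pos: [607.8, -271.8, 24.9]
eef_rot: [[0.001, 1.0, -0.001], [1.0, -0.001, 0.0], [0.0, -0.001, -1.0]]
contact_force: [-0.1, -0.2, -0.3]
gripper_width: 48.4
grasp_force: 15.0
```

Call:
play_rows([
  [0,0,0,0],
  [0,0,0,0],
  [0,0,0,0],
])

```text
time: 21.97
tcp_pos: [608.5, -271.4, 26.0]
eef_rot: [[0.0, 1.0, 0.001], [1.0, -0.0, -0.001], [-0.001, 0.001, -1.0]]
contact_force: [-1.0, 0.2, -0.5]
gripper_width: 48.4
grasp_force: 15.0
```

```bash
python3 - <<'E'
from h import *
go(608.6,-271.2,15.5,90);s=state();print(s["contact_force"],s["gripper_width"])
E
```

```text
t 21.97 tcp [ 608.5 -271.4   26. ] yaw 89.99 shift [ 0.2  0.  10.5] twist rad -0.0001
[-1.02294236  0.18299671 -0.45107817] 48.37017730345666
```

Next I'll set it down, open narrowly because of the rear rail, and rise.

Call:
play_rows([
  [0,0,6,0],
  [0,0,3,0],
  [0,0,1.4,0],
  [0,0,0,0],
  [0,0,0,0],
])

```text
time: 22.38
tcp_pos: [608.2, -271.1, 15.0]
eef_rot: [[-0.0, 1.0, 0.0], [1.0, 0.0, -0.0], [-0.0, 0.0, -1.0]]
contact_force: [-4.1, 1.9, 7.2]
gripper_width: 48.4
grasp_force: 15.0
```

Call:
play_rows([
  [0,0,0,0],
  [0,0,0,0],
  [0,0,0,0],
  [0,0,0,0],
  [0,0,0,0],
], jaw=0.62)

```text
time: 22.8
tcp_pos: [608.1, -271.0, 14.2]
eef_rot: [[-0.0, 1.0, -0.0], [1.0, 0.0, 0.0], [0.0, -0.0, -1.0]]
contact_force: [-0.2, 0.0, -0.7]
gripper_width: 58.4
grasp_force: 0.0
```

Call:
play_rows([
  [0,0,-20,0],
  [0,0,-35,0],
  [0,0,-40,0],
  [0,0,-40,0],
  [0,0,-20,0],
])

```text
time: 23.22
tcp_pos: [609.1, -271.6, 175.0]
eef_rot: [[-0.0, 1.0, 0.005], [1.0, 0.0, -0.003], [-0.003, 0.005, -1.0]]
contact_force: [-0.5, 0.1, 0.8]
gripper_width: 58.3
grasp_force: 0.0
```

Call:
play_rows([
  [0,0,0,0],
  [0,0,0,0],
  [0,0,0,0],
], jaw=1.0)

```text
time: 23.47
tcp_pos: [607.7, -270.9, 167.9]
eef_rot: [[0.0, 1.0, -0.002], [1.0, -0.0, 0.001], [0.001, -0.002, -1.0]]
contact_force: [-0.1, 1.1, 0.0]
gripper_width: 74.8
grasp_force: 0.0
```

```bash
python3 - <<'E'
from h import *
go(399.4,-309,69,90)
p,T=wrist(); cv2.imwrite("pics/w9.png",p["pixels"][:,:,::-1])
for d in cut_out("tape_measure",p)[:2]: print("tape",d["score"],circ(d["pixels"],28,p,T))
q=capture("top")
for l,z in(("tape_measure",28),("wax",17),("coaster",4),("big_cone",133),("small_cone",113)):
    for d in cut_out(l,q)[:3]: print(l,round(d["score"],2),circ(d["pixels"],z,q))
E
```

```text
t 23.47 tcp [ 607.7 -270.9  167.9] yaw 90.0 shift [ -38.2 -208.1   99.2] twist rad -0.0
tape 0.66 [ 608.3 -271.    48.    49.4]
wax 0.87 [ 810.6 -258.7   48.7   54.2]
wax 0.73 [ 299.3 -404.9   52.4   53.3]
wax 0.48 [ 436.2 -411.6   37.    40.8]
coaster 0.83 [ 434.9 -411.9   66.5   67.4]
coaster 0.73 [ 398.9 -231.1   51.9   55.9]
big_cone 0.75 [ 403.8 -308.9   54.8   57.4]
big_cone 0.68 [ 434.6 -403.2   59.7   60.6]
```

View pics/w9.png

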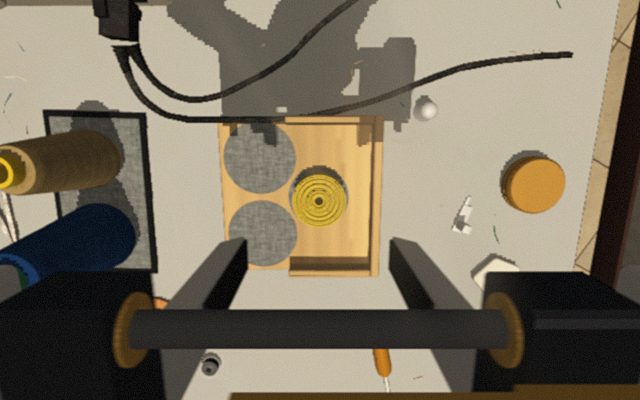

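The tape lies flat and centred on the back seat at (319,201). Both cones are still upright on the mat. Next, the navy cone goes back.

Call:
play_rows([
  [-6.3,-34.8,0,0],
  [-6.3,-34.8,0,0],
  [-6.3,-34.8,0,0],
  [-6.3,-34.8,0,0],
  [-6.3,-34.8,0,0],
])

```text
time: 24.28
tcp_pos: [432.5, -302.5, 169.3]
eef_rot: [[-0.0, 1.0, 0.0], [1.0, 0.0, -0.0], [-0.0, 0.0, -1.0]]
contact_force: [-0.5, -0.5, 1.0]
gripper_width: 94.0
grasp_force: 0.0
```

Call:
play_rows([
  [-6.3,-34.5,0,0],
  [0,0,0,0],
  [0,0,0,0],
  [0,0,0,0],
])

```text
time: 24.62
tcp_pos: [400.2, -309.1, 169.8]
eef_rot: [[0.0, 1.0, 0.001], [1.0, -0.0, -0.0], [-0.0, 0.001, -1.0]]
contact_force: [-0.6, 0.4, -0.2]
gripper_width: 93.9
grasp_force: 0.0
```

```bash
python3 - <<'E'
from h import *
go(399.4,-309,69,90)
p,T=wrist();im=p["pixels"]
h=cv2.cvtColor(im,cv2.COLOR_RGB2HSV);m=(h[:,:,0]>60)&(h[:,:,0]<85)&(h[:,:,1]>100)&(h[:,:,2]>50);m[:150]=0;m[300:]=0;m[:,:200]=0;m[:,450:]=0
ys,xs=np.nonzero(m);u=[(xs.min()+xs.max())/2,(ys.min()+ys.max())/2];print(len(xs),u,back([u],133,p,T).round(1), state()["gripper_width"])
E
```

```text
t 24.62 tcp [ 400.2 -309.1  169.8] yaw 89.98 shift [ 1.000e-01 -8.000e-01  1.008e+02] twist rad -0.0003
1126 [np.float64(315.0), np.float64(229.5)] [[ 398.8 -306.6  133. ]] 94.01323838459105
```

Call:
play_rows([
  [0,-0.8,35,0],
  [0,0,35,0],
  [0,0,22,0],
  [0,0,8.5,0],
  [0,0,0,0],
])

```text
time: 25.08
tcp_pos: [398.9, -308.1, 67.2]
eef_rot: [[-0.001, 1.0, -0.003], [1.0, 0.001, 0.002], [0.002, -0.003, -1.0]]
contact_force: [0.7, 0.5, 0.1]
gripper_width: 93.9
grasp_force: 0.0
```

Call:
play_rows([
  [0,0,0,0],
  [0,0,0,0],
  [0,0,0,0],
  [0,0,0,0],
  [0,0,0,0],
], jaw=0.2, newtons=20)

```text
time: 25.5
tcp_pos: [399.1, -309.1, 69.7]
eef_rot: [[0.0, 1.0, 0.001], [1.0, -0.0, -0.001], [-0.001, 0.001, -1.0]]
contact_force: [-0.1, -0.0, -0.6]
gripper_width: 63.8
grasp_force: 0.0
```

Call:
play_rows([
  [0,0,0,0],
  [0,0,0,0],
  [0,0,0,0],
  [0,0,0,0],
  [0,0,0,0],
])

```text
time: 25.92
tcp_pos: [398.8, -309.0, 69.2]
eef_rot: [[0.0, 1.0, 0.0], [1.0, -0.0, -0.0], [-0.0, 0.0, -1.0]]
contact_force: [-2.2, -0.0, 3.4]
gripper_width: 52.0
grasp_force: 20.1
```

Call:
play_rows([
  [0,0,-10,0],
  [0,0,-20,0],
  [0,0,-20,0],
  [0,10,-10,0],
  [0,20,0,0],
])

```text
time: 26.33
tcp_pos: [429.0, -309.6, 132.0]
eef_rot: [[0.001, 1.0, 0.003], [1.0, -0.001, -0.002], [-0.002, 0.003, -1.0]]
contact_force: [0.8, 0.0, -2.4]
gripper_width: 51.9
grasp_force: 19.8
```

Call:
play_rows([
  [0,25,0,0],
  [0,25,0,0],
  [0,25,0,0],
  [0,25,0,0],
  [0,15,0,0],
])

```text
time: 26.75
tcp_pos: [545.7, -308.4, 129.1]
eef_rot: [[-0.001, 1.0, 0.0], [1.0, 0.001, 0.0], [0.0, 0.0, -1.0]]
contact_force: [-0.6, -0.2, -2.0]
gripper_width: 52.1
grasp_force: 19.8
```

Call:
play_rows([
  [0,10,0,0],
  [0,0,15,0],
  [0,0,15,0],
  [0,0,0,0],
  [0,0,0,0],
])

```text
time: 27.17
tcp_pos: [553.5, -308.6, 98.8]
eef_rot: [[-0.0, 1.0, -0.001], [1.0, 0.0, 0.001], [0.001, -0.001, -1.0]]
contact_force: [-0.2, -0.8, -1.8]
gripper_width: 51.6
grasp_force: 19.8
```

```bash
python3 - <<'E'
from h import *
go(554.2,-308.6,74,90);s=state();print(s["contact_force"],s["gripper_width"])
p,T=wrist(); cv2.imwrite("pics/w10.png",p["pixels"][:,:,::-1])
E
```

```text
t 27.17 tcp [ 553.5 -308.6   98.8] yaw 90.0 shift [-0.   0.7 24.8] twist rad 0.0001
[-0.19144799 -0.82783984 -1.77566041] 51.579774324933666
```

View pics/w10.png

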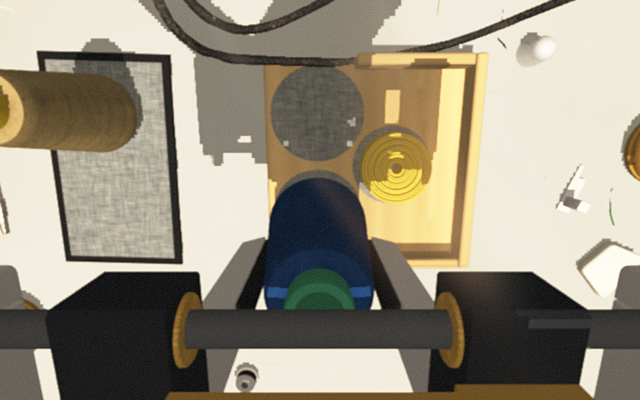

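The navy cone hangs upright over its seat, and the free seat at (317,115) lines up in column. I'll lower, release and go to the small cone.

Call:
play_rows([
  [0,0.5,12,0],
  [0,0,6,0],
  [0,0,4,0],
  [0,0,2.5,0],
  [0,0,0,0],
])

```text
time: 27.63
tcp_pos: [554.3, -309.0, 74.5]
eef_rot: [[0.0, 1.0, -0.0], [1.0, -0.0, -0.0], [-0.0, -0.0, -1.0]]
contact_force: [0.4, -0.9, -0.4]
gripper_width: 51.7
grasp_force: 19.8
```

Call:
play_rows([
  [0,0,0,0],
  [0,0,0,0],
])

```text
time: 27.8
tcp_pos: [554.4, -308.9, 74.5]
eef_rot: [[0.0, 1.0, 0.0], [1.0, -0.0, -0.0], [-0.0, 0.0, -1.0]]
contact_force: [0.7, 0.2, -1.8]
gripper_width: 51.9
grasp_force: 19.8
```

Call:
play_rows([
  [0,0,0,0],
  [0,0,0,0],
  [0,0,0,0],
  [0,0,0,0],
  [0,0,0,0],
], jaw=1.0)

```text
time: 28.22
tcp_pos: [554.4, -308.9, 74.5]
eef_rot: [[-0.0, 1.0, 0.0], [1.0, 0.0, -0.0], [-0.0, 0.0, -1.0]]
contact_force: [-0.3, -0.2, 0.4]
gripper_width: 81.9
grasp_force: 0.0
```

Call:
play_rows([
  [0,0,0,0],
  [0,0,0,0],
  [0,0,-20,0],
  [0,0,-35,0],
  [0,0,-40,0],
])

```text
time: 28.63
tcp_pos: [553.5, -308.4, 168.9]
eef_rot: [[0.0, 1.0, -0.003], [1.0, -0.0, 0.002], [0.002, -0.003, -1.0]]
contact_force: [0.8, -0.8, 0.4]
gripper_width: 93.7
grasp_force: 0.0
```

Call:
play_rows([
  [14.8,-31,0,0],
  [14.8,-31,0,0],
  [14.8,-31,0,0],
  [14.8,-31,0,0],
  [14.8,-31,0,0],
])

```text
time: 29.05
tcp_pos: [397.8, -234.0, 169.3]
eef_rot: [[-0.0, 1.0, 0.0], [1.0, 0.0, -0.0], [-0.0, 0.0, -1.0]]
contact_force: [1.2, -0.3, 0.6]
gripper_width: 93.9
grasp_force: 0.0
```

Call:
play_rows([
  [0,0,0,0],
  [0,0,0,0],
  [0,0,0,0],
])

```text
time: 29.3
tcp_pos: [400.0, -235.4, 170.0]
eef_rot: [[0.0, 1.0, 0.001], [1.0, -0.0, -0.001], [-0.001, 0.001, -1.0]]
contact_force: [-0.1, -0.3, -0.1]
gripper_width: 93.5
grasp_force: 0.0
```

```bash
python3 - <<'E'
from h import *
go(398.9,-235,59.6,90)
p,T=wrist();im=p["pixels"];cv2.imwrite("pics/w11.png",im[:,:,::-1])
q=capture("top")
for l,z in(("big_cone",138),):
    for d in cut_out(l,q)[:2]: print(l,round(d["score"],2),circ(d["pixels"],z,q))
E
```

```text
t 29.3 tcp [ 400.  -235.4  170. ] yaw 89.99 shift [  0.5  -1.3 110.4] twist rad -0.0001
big_cone 0.92 [ 544.3 -308.6   55.6   59.7]
```

View pics/w11.png

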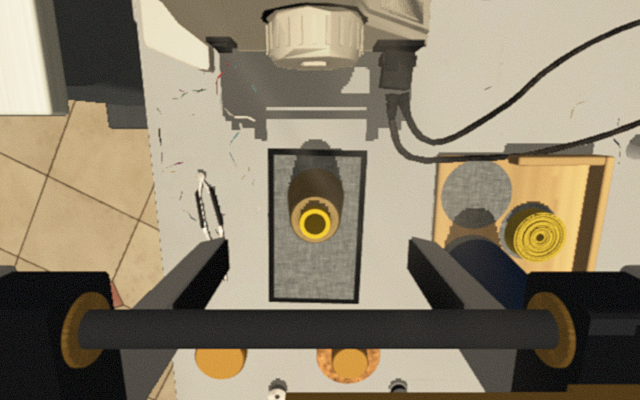

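The tan cone is centred between the fingers at (315,222), the navy cone is back on its seat and the wax is within the coaster at (349,360). Now the small cone.

Call:
play_rows([
  [0.3,-0.8,36,0],
  [0,0,36,0],
  [0,0,28,0],
  [0,0,10,0],
  [0,0,0,0],
])

```text
time: 29.87
tcp_pos: [397.9, -234.1, 57.5]
eef_rot: [[-0.0, 1.0, -0.004], [1.0, 0.0, 0.003], [0.003, -0.004, -1.0]]
contact_force: [0.2, -0.5, 0.3]
gripper_width: 93.9
grasp_force: 0.0
```

Call:
play_rows([
  [0,0,0,0],
  [0,0,0,0],
  [0,0,0,0],
  [0,0,0,0],
  [0,0,0,0],
], jaw=0.1)

```text
time: 30.28
tcp_pos: [398.9, -234.8, 60.3]
eef_rot: [[-0.0, 1.0, 0.001], [1.0, 0.0, -0.001], [-0.001, 0.001, -1.0]]
contact_force: [0.9, -0.2, 0.3]
gripper_width: 63.7
grasp_force: 0.0
```

Call:
play_rows([
  [0,0,0,0],
  [0,0,0,0],
  [0,0,0,0],
  [0,0,0,0],
  [0,0,0,0],
])

```text
time: 30.7
tcp_pos: [398.5, -234.6, 59.5]
eef_rot: [[-0.0, 1.0, -0.0], [1.0, 0.0, -0.0], [-0.0, -0.0, -1.0]]
contact_force: [-1.7, 0.1, 1.4]
gripper_width: 43.0
grasp_force: 20.0
```

Call:
play_rows([
  [0,0,0,0],
  [0,0,0,0],
  [0,0,0,0],
])

```text
time: 30.95
tcp_pos: [398.5, -234.6, 59.5]
eef_rot: [[-0.0, 1.0, -0.0], [1.0, 0.0, -0.0], [-0.0, -0.0, -1.0]]
contact_force: [-1.6, -0.1, 2.3]
gripper_width: 42.9
grasp_force: 20.0
```

Call:
play_rows([
  [0,0,-10,0],
  [0,0,-20,0],
  [0,0,-20,0],
  [0,10,-10,0],
  [0,20,0,0],
])

```text
time: 31.37
tcp_pos: [428.8, -235.2, 122.5]
eef_rot: [[0.001, 1.0, 0.003], [1.0, -0.001, -0.002], [-0.002, 0.003, -1.0]]
contact_force: [-0.6, 0.0, -2.2]
gripper_width: 43.1
grasp_force: 19.8
```

Call:
play_rows([
  [0,25,0,0],
  [0,25,0,0],
  [0,25,0,0],
  [0,25,0,0],
  [0,15,0,0],
])

```text
time: 31.78
tcp_pos: [545.4, -234.2, 119.7]
eef_rot: [[-0.001, 1.0, 0.0], [1.0, 0.001, 0.0], [0.0, 0.0, -1.0]]
contact_force: [-0.7, 0.4, -1.4]
gripper_width: 43.1
grasp_force: 19.8
```

Call:
play_rows([
  [0,10,0,0],
  [0,0,15,0],
  [0,0,15,0],
  [0,0,0,0],
  [0,0,0,0],
])

```text
time: 32.2
tcp_pos: [553.2, -234.4, 89.4]
eef_rot: [[0.0, 1.0, -0.001], [1.0, -0.0, 0.001], [0.001, -0.001, -1.0]]
contact_force: [0.3, 1.0, -2.9]
gripper_width: 43.2
grasp_force: 19.8
```

Call:
play_rows([
  [0,0,0,0],
  [0,0,0,0],
])

```text
time: 32.37
tcp_pos: [553.9, -234.8, 90.7]
eef_rot: [[0.0, 1.0, 0.001], [1.0, -0.0, -0.001], [-0.001, 0.001, -1.0]]
contact_force: [1.0, 0.1, -2.0]
gripper_width: 42.6
grasp_force: 19.8
```

```bash
python3 - <<'E'
from h import *
go(554.1,-234.4,64.6,90);s=state();print(s["contact_force"],s["gripper_width"])
E
```

```text
t 32.37 tcp [ 553.9 -234.8   90.7] yaw 89.99 shift [ 0.4  0.2 26.1] twist rad -0.0001
[ 0.98548815  0.08236564 -1.98657862] 42.621783955031255
```

Call:
play_rows([
  [0.2,0.3,12,0],
  [0,0,6,0],
  [0,0,4,0],
  [0,0,2.8,0],
  [0,0,0,0],
])

```text
time: 32.78
tcp_pos: [553.8, -234.5, 64.7]
eef_rot: [[0.0, 1.0, -0.0], [1.0, -0.0, -0.0], [-0.0, -0.0, -1.0]]
contact_force: [0.2, -1.0, -2.2]
gripper_width: 42.8
grasp_force: 19.8
```

Call:
play_rows([
  [0,0,0,0],
  [0,0,0,0],
])

```text
time: 32.95
tcp_pos: [553.8, -234.4, 64.6]
eef_rot: [[0.0, 1.0, -0.0], [1.0, -0.0, 0.0], [0.0, -0.0, -1.0]]
contact_force: [-0.9, -0.3, -1.5]
gripper_width: 42.7
grasp_force: 19.9
```

Call:
play_rows([
  [0,0,0,0],
  [0,0,0,0],
  [0,0,0,0],
  [0,0,0,0],
  [0,0,0,0],
], jaw=1.0)

```text
time: 33.37
tcp_pos: [553.9, -234.4, 64.7]
eef_rot: [[0.0, 1.0, 0.0], [1.0, -0.0, -0.0], [-0.0, 0.0, -1.0]]
contact_force: [-0.1, -0.6, 0.3]
gripper_width: 72.9
grasp_force: 0.0
```

Call:
play_rows([
  [0,0,0,0],
  [0,0,0,0],
  [0,0,-20,0],
  [0,0,-35,0],
  [0,0,-40,0],
])

```text
time: 33.78
tcp_pos: [552.9, -234.0, 159.1]
eef_rot: [[0.0, 1.0, -0.003], [1.0, -0.0, 0.002], [0.002, -0.003, -1.0]]
contact_force: [1.1, -0.3, 0.4]
gripper_width: 94.0
grasp_force: 0.0
```

Call:
play_rows([
  [-20,-20,-25,0],
  [-20,-20,-25,0],
  [-20,-20,-25,0],
  [-20,-20,-25,0],
  [0,0,-20,0],
])

```text
time: 34.2
tcp_pos: [471.2, -317.2, 282.0]
eef_rot: [[0.003, 1.0, 0.001], [1.0, -0.003, -0.002], [-0.002, 0.001, -1.0]]
contact_force: [0.2, -0.4, 0.2]
gripper_width: 94.0
grasp_force: 0.0
```

Call:
play_rows([
  [0,0,0,0],
  [0,0,0,0],
  [0,0,0,0],
  [0,0,0,0],
  [0,0,0,0],
])

```text
time: 34.62
tcp_pos: [473.9, -313.9, 278.4]
eef_rot: [[-0.001, 1.0, -0.002], [1.0, 0.001, 0.001], [0.001, -0.002, -1.0]]
contact_force: [0.0, 0.5, -0.5]
gripper_width: 94.1
grasp_force: 0.0
```

```bash
python3 - <<'E'
from h import *
s=state();print(s["time"],s["tcp_pos"],s["contact_force"])
p,T=wrist();im=p["pixels"];cv2.imwrite("pics/w12.png",im[:,:,::-1])
q=capture("top")
for l,z in(("big_cone",138),("small_cone",118),("tape_measure",28),("wax",17),("coaster",4)):
    for n,c,t in(("w",p,T),("top",q,None)):
        for d in cut_out(l,c)[:3]: print(n,l,round(d["score"],2),circ(d["pixels"],z,c,t))
E
```

```text
34.6167 [ 473.92986491 -313.87981918  278.43189204] [ 0.03701841  0.51491006 -0.46573103]
w big_cone 0.87 [ 539.4 -297.3   47.3   67. ]
w small_cone 0.62 [ 540.2 -236.8   40.4   52.9]
w tape_measure 0.83 [ 605.5 -271.8   47.2   52.2]
w wax 0.95 [ 804.6 -259.4   51.3   60.6]
w wax 0.65 [ 294.6 -399.1   36.1   61.4]
w wax 0.55 [ 435.  -411.8   37.5   40.5]
top wax 0.83 [ 299.9 -404.9   48.4   51.8]
top wax 0.77 [ 435.6 -412.    36.8   38.9]
top wax 0.6 [ 809.4 -258.7   51.3   55.7]
w coaster 0.88 [ 432.5 -413.5   66.9   68.3]
top coaster 0.86 [ 433.4 -414.8   56.4   68.8]
```

View pics/w12.png

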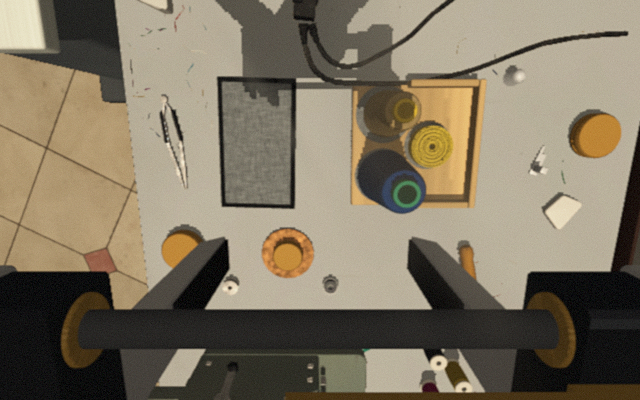

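The wrist view shows both cones upright on their seats, with the caps at (406,110) and (406,194). The tape is on the back seat at (431,146) and the wax is within the cork at (288,256) on (288,253). The robot is clear, so I'm handing in.

```bash
python3 -c "
from rig import *
print(finish_job())"
```

```text
the job is handed in; nothing more can be done
None
```

I handed the job in at about 35 s: the wax is on the coaster (within about 2 mm of centre), the tape is flat on the back seat, and both cones are upright on the seats they came from.

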